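# Run the spice grinder: gate, lock-off, paddle

### The job

Give the spice grinder a short run: first take its gate lever from the parked slot, through the zigzag, fully forward in the running slot. Then flip the lock-off lever forward, feel for the place where it frees the paddle, and with the lever held there squeeze the paddle fully home against the handle for a good second. Finally let go so that paddle and lock spring back, leaving the gate lever in the running slot and the saucer, mug and jar beside the grinder where they stand.

Things in the scene. Friction and masses are not known exactly. Their poses are not given: they have to be found in the camera images.
- grinder: Bench spice grinder, fixed, 300 mm long. Origin: on the worktop under the handle. Its +x runs along the handle, forward to the round grinding head (centre x = 146 mm, 84 mm wide, cap top z = 154 mm); +y is the paddle side, z up. Handle: x -135 to +30, y -17 to +17, z 78 to 122 mm, on a pillar 30 mm wide. Foot 80 mm wide, 12 mm high, x -85 to +45. All sizes below are in this frame.
- gate_plate (a point): Centre of the gate plate on the gear housing: x = 66, y = 0, z = 138 mm. The housing spans x 26 to 106, y -33 to +33 mm. The pin's Z path: parked slot at y = -11 from x = 50 to 66; cross passage at x = 66 to y = +11; running slot at y = +11 from x = 66 to 82 mm. The pin has 1.5 mm play beside it.
- gate_forward (a joint): Gate lever along grinder +x: 0 = rearmost (x = 50 mm), 0.016 m = at the cross passage, 0.032 m = foremost (x = 82 mm). Starts within 6 mm of the rear. Friction about 1.2 N; it stays where it is left.
- gate_across (a joint): Gate lever along grinder +y: 0 = parked slot (y = -11 mm), 0.022 m = running slot (y = +11 mm). Starts at 0. Friction about 1.2 N.
- gate_knob (a point): Centre of the upright round grip of the gate lever, 15 mm in diameter, from z = 149 to 179 mm; this point is at z = 165 mm. It slides, it does not tilt; pinch it from above. Wall cabinets hang over the back of the worktop (from about x = 0.65 m in the robot's frame, 0.59 m up): keep the wrist low there.
- paddle (a joint): Paddle: a bar 8 mm thick, z = 84 to 116 mm, hinged at its rear end (x = -116, y = 26 mm) and reaching to x = +20 mm. 0 = sprung out (outer face y = 36 mm; 53 mm over paddle and handle), 0.095 rad = home against the handle (face 10.5 mm further in at x = -5 mm). Its spring takes about 3 N to start and 7 N at home. Locked, it is blocked after 1 to 2 mm.
- paddle_face (a point): On the outer face of the paddle, at x = -5, y = 36 (sprung out), z = 100 mm, its mid-height: squeeze about here.
- lock (a joint): Lock-off lever on the paddle; axis along grinder y at x = -5, z = 100 mm. 0 = locked, leaning 0.6 rad back; grows as it flips forward to the head, up to 1.5. A weak spring (0.6 to 2 N at the bar) returns it unless held or the paddle is in. It frees the paddle only in a hidden band, each time elsewhere: 0.25 rad wide, centred between 0.55 and 1.3. Short of it or past it the paddle is blocked.
- lock_bar (a point): On the cross bar at the lever's free end: a level bar along grinder y, 8 mm thick, 30 mm from the lever's axis, y = 22 to 70 mm, so a finger standing outside the paddle can push it from behind, hold it and squeeze. This point: on its axis, y = 54 mm, z 119 to 130 mm. If a squeeze of about 20 N meets a block, let go a little, shift the bar by about 3 mm and try again.
- saucer: White saucer, 150 mm wide, 18 mm high, under the spout of the grinding head; origin under its centre. Not to be disturbed.
- mug: Striped mug, 101 mm tall, standing behind the handle (grinder -y side); origin under its middle. Not to be disturbed.
- bean_jar: Glass jar with a wooden lid, 63 mm wide, 138 mm tall, behind the gear housing (grinder -y side); origin under its centre. Not to be disturbed.

How it is judged:
On the way, in this order (a step that is already met when the one before it is completed fails the run):
1. the gate lever stands forward in the running slot (value of joint gate_forward above 0.027 m and value of joint gate_across above 0.018 m), for 0.1 s.
2. the lock-off lever is flipped forward with the paddle still out (value of joint lock above 0.25 rad and value of joint paddle below 0.03 rad), for 0.02 s.
3. the paddle is squeezed home against the handle for 0.8 s (value of joint paddle above 0.08 rad), for 0.8 s.
At the end, for the whole second after the job is handed in: The gate lever is forward in the running slot (within 5 mm of its front end, within 4 mm of the running side); the paddle has sprung out (under 0.02 rad) and the lock-off lever has sprung back (under 0.15 rad) (all of step 1 and value of joint paddle below 0.02 rad and value of joint lock below 0.15 rad); the robot touches nothing.
It fails at once if the paddle is forced in past the lock (value of joint paddle above 0.05 rad and value of joint lock below 0.2 rad).
It fails at once if saucer, mug or jar is disturbed (distance of any of saucer, mug, bean_jar from where it was at the start of the episode above 0.03 m or angle between any of mug, bean_jar's own z axis and vertical above 0.5 rad).
It also fails if it takes over 54 s, if anything falls off the work surface, if the arm or the gripper's body presses on something with over 40 N, if the wrist force passes 120 N, or if a joint passes its speed limit or range.

### The arm

A 7-joint arm with a two-finger parallel gripper is mounted at the origin on a cart in front of the work surface, level with it; the furniture and walls round the work are solid. World frame = base frame: x ahead of the robot, y to its left, z up, the work surface at z = 0. Lengths are in m, angles in rad, forces in N, time in s.
With the tool pointing down it reaches from about 0.35 to 0.775 m from the base axis. Payload 3.1 kg.
Tool frame: the origin (TCP) lies midway between the tips of the shut fingers; the grasp point (between the pads) lies 19 mm behind it (r.grip_depth is the distance from the TCP to the grasp point, in m); z points along the fingers, y is the line along which they close (so a half turn about z gives the same grasp; the last joint's range is limited). The gripper opens to 85 mm and grips with 20 to 120 N. Pads are 22 mm wide; open, the fingers measure 114 mm over their backs; the gripper's body (76 mm by 85 mm) begins 54 mm behind the grasp point. The pads swing forward as they close: fully open they stand 13 mm farther back than shut.
Start: joints at [-0.042, 0.311, 0.014, 1.512, -0.004, 1.319, -0.027], TCP at [0.55, 0, 0.206] pointing down, gripper open.
Joint ranges: [-2.7, 2.7], [-0.3, 1.91], [-1.27, 1.3], [0.12, 2.57], [-1.44, 4.58], [0.2, 2.03], [-3.05, 3.05]. Speed limits (rad/s): [2.79, 2.79, 3.14, 3.14, 3.14, 3.14, 3.14].

### API

Orientations are given as a unit quaternion [x, y, z, w].
In Python, from station import r gives the robot as it stands. Calls block until the motion is done:
- r.move_ptp(position, orientation): joint-space move of the TCP to a pose.
- r.move_linear(position, orientation=None, speed=0.15, f_stop=None): straight line of the TCP; orientation=None keeps the orientation; speed is the mean speed in m/s. With f_stop (N) it stops when the force on the tool has changed by that much, and returns True; else False.
- r.set_joints(angles): joint-space move.
- r.grip(opening, strength=None): finger opening in m; strength is the grip in N (None keeps the last); returns when the fingers have stopped.
- r.dwell(seconds).
- r.solve_ik(position, orientation): joint angles nearest the present ones, or None.
- r.state(): the state.
- r.get_image(name): name is "scene" or "side" or "wrist"; returns a dict with "image" (400x640x3 uint8, red, green, blue), "vfov" (degrees; the focal length in pixels is half the picture's height over the tangent of half this angle, whatever the lens; pixels are square), "cx", "cy" (the principal point, pixels), "position" and "attitude" of the camera in the world. Camera axes: x right, y down, z forward; pixel columns grow to the right and rows downward; lengths in m; the calibration is good to about 2 mm. A picture is of the moment at which its call begins. There is no depth.
A pose or a line that the arm cannot do raises r.IKError and nothing moves.
- r.hand_in(): hands the job in; it is judged then, once.
The state is a dict: "time": time; "joint_positions": joint angles; "dq": joint speeds; "tau": joint torques, N m; "tool_pos": TCP position; "tcp_rot": TCP orientation; "ft_force": force on the tool from outside, world axes, zero at the start; "moment": the same for the moment, N m; "gripper_width": finger opening in m; "grasp_force": force on a finger pad.
Only numpy, scipy, OpenCV 4.12 (cv2) and the standard library are available. Lean on these libraries where they do the work, as an engineer would, in place of code of your own. Each camera call takes 0.05 s, during which the arm holds its last target. There are 200 camera calls.

## Working session

There is one attempt and no reset: what is moved stays moved. The work goes in short steps, each a Python script; the robot and the scene stay as the last script left them, time stands still between calls to the robot, and variables do not carry over. Pictures are saved under pics/ and viewed, at most 10 in all, crops included, and the job is handed in when it is done.

```bash
mkdir -p pics; ls
python3 - <<'E'
from station import r
import cv2
for n in ["scene","side"]:
    d=r.get_image(n); cv2.imwrite(f"pics/{n}0.png",d["image"][:,:,::-1])
    print(n,d["vfov"],d["cx"],d["cy"],d["position"],d["attitude"])
d=r.get_image("wrist"); cv2.imwrite(f"pics/wrist0.png",d["image"][:,:,::-1])
print(d["vfov"],d["cx"],d["cy"],d["position"],d["attitude"],r.state())
E
```

```text
pics
scene 48.69239714268534 316.86359347102956 199.41294556115588 [ 0.1043342  -0.65039675  0.55203176] [ 0.81136814 -0.26725433  0.15699736 -0.49558924]
side 44.55696225698037 320.5557900026578 194.73332496664173 [0.37069735 0.75811454 0.61156917] [-0.12385736  0.86005236 -0.49091562  0.0630171 ]
71.63697369021227 315.6986810289404 200.81859823022742 [0.55002848 0.07227775 0.37269546] [ 9.89865018e-01  2.27704400e-04 -6.29897891e-04  1.42009853e-01] {'time': 0.15, 'joint_positions': array([-0.04167351,  0.31155892,  0.01398048,  1.51265188, -0.00441961,
        1.31919635, -0.02719686]), 'dq': array([ 9.26891945e-04, -1.68748665e-03,  1.08518887e-03, -5.27902377e-03,
       -4.69831051e-05, -1.34628499e-04,  9.54186910e-05]), 'tau': array([ 9.77451273e-04, -3.80270755e+01,  1.46461059e-01, -2.30848163e+01,
        1.21757569e-02,  9.70373891e-03, -3.15462728e-05]), 'tool_pos': array([5.49419502e-01, 1.50833148e-05, 2.05376189e-01]), 'tcp_rot': array([ 7.07084854e-01,  7.07128146e-01, -6.49942409e-04, -6.10661175e-04]), 'ft_force': array([ 0.11790588, -0.71502093, -0.25549925]), 'moment': array([ 0.00358374, -0.0245341 ,  0.02006233]), 'grasp_force': 0.0, 'gripper_width': 0.08519099116108998}
```

View pics/scene0.png

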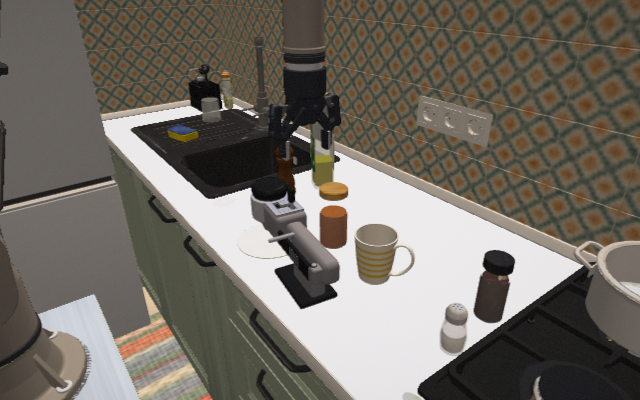

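View pics/side0.png

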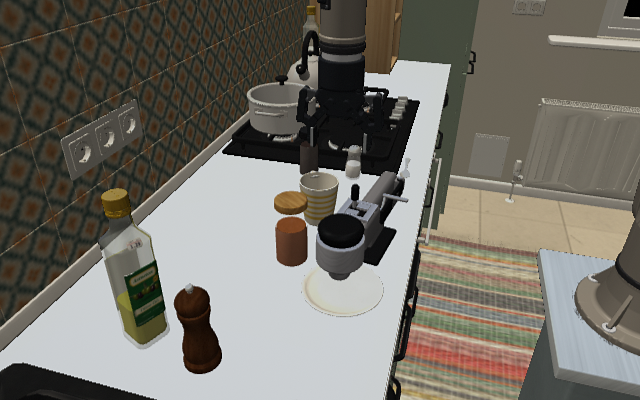

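View pics/wrist0.png

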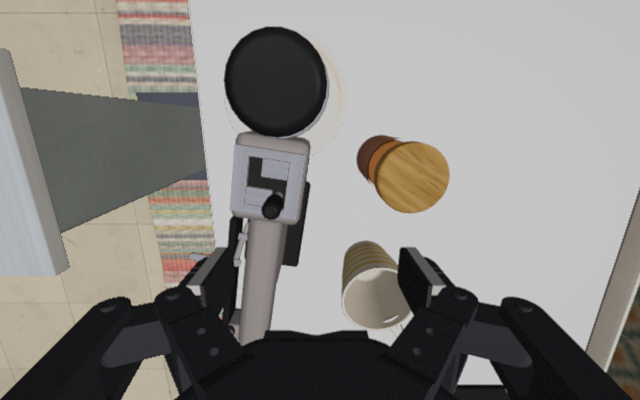

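The wrist view shows the cap at about (277,81), the knob at about (271,206) and the handle running down to about (257,330). The side view shows the cap at about (341,228) and the knob at about (355,190). The paddle side faces the robot. Next I'll measure by masks and rays.

```bash
cat > h.py <<'E'
import numpy as np, cv2
from scipy.spatial.transform import Rotation as R
from station import r
def ray(d,p):
    f=200/np.tan(np.radians(d["vfov"]/2))
    v=R.from_quat(d["attitude"]).apply([(p[0]-d["cx"])/f,(p[1]-d["cy"])/f,1.])
    return np.array(d["position"]),v/np.linalg.norm(v)
def onz(d,p,z):
    o,v=ray(d,p); return o+v*(z-o[2])/v[2]
def tri(obs):
    A=np.zeros((3,3));b=np.zeros(3);L=[]
    for d,p in obs:
        o,v=ray(d,p);P=np.eye(3)-np.outer(v,v);A+=P;b+=P@o;L.append((o,v))
    x=np.linalg.solve(A,b)
    return x,[1000*np.linalg.norm(np.cross(x-o,v)) for o,v in L]
def dark(d,box,thr=45):
    x0,y0,x1,y1=box
    m=(d["image"].max(2)<thr).astype(np.uint8); k=np.zeros_like(m);k[y0:y1,x0:x1]=m[y0:y1,x0:x1]
    n,lab,st,c=cv2.connectedComponentsWithStats(k)
    i=1+np.argmax(st[1:,4]); cn=cv2.findContours((lab==i).astype(np.uint8),0,2)[0]
    return (max(cn,key=cv2.contourArea)).reshape(-1,2),st[i],c[i]
def save(n,img,s=1): cv2.imwrite(f"pics/{n}.png",cv2.resize(img[:,:,::-1],None,fx=s,fy=s,interpolation=cv2.INTER_CUBIC))
E
python3 - <<'E'
from h import *
w=r.get_image("wrist");s=r.get_image("side")
c,st,_=dark(w,(215,15,340,140)); e=cv2.fitEllipse(c); print("w cap",e,st)
c2,st2,_=dark(s,(315,205,370,250)); e2=cv2.fitEllipse(c2); print("s cap",e2,st2)
pts=np.array([onz(w,p,.154) for p in c])[:,:2].astype(np.float32)
print("cap plane circle",cv2.minEnclosingCircle(pts),"tri",tri([(w,e[0]),(s,e2[0])]))
# composite of zooms
a=cv2.resize(w["image"][120:345,200:330],None,fx=2.6,fy=2.6,interpolation=cv2.INTER_CUBIC)
b=cv2.resize(s["image"][165:275,310:420],(460,460),interpolation=cv2.INTER_CUBIC)
C=np.zeros((585,800,3),np.uint8); C[:a.shape[0],:a.shape[1]]=a[:585]; C[:460,338:798]=b
save("zoom1",C)
E
```

```text
w cap ((275.0512390136719, 81.5654296875), (99.52335357666016, 108.74600219726562), 166.2615203857422) [ 225   28  101  109 8327]
s cap ((340.334716796875, 230.56597900390625), (33.766029357910156, 46.173301696777344), 93.04387664794922) [ 318  214   47   34 1269]
cap plane circle ((0.5201200842857361, 0.09697142243385315), 0.037222106009721756) tri (array([0.51829062, 0.10021897, 0.1429772 ]), [np.float64(0.3672214391926088), np.float64(0.36722143919273986)])
```

View pics/zoom1.png

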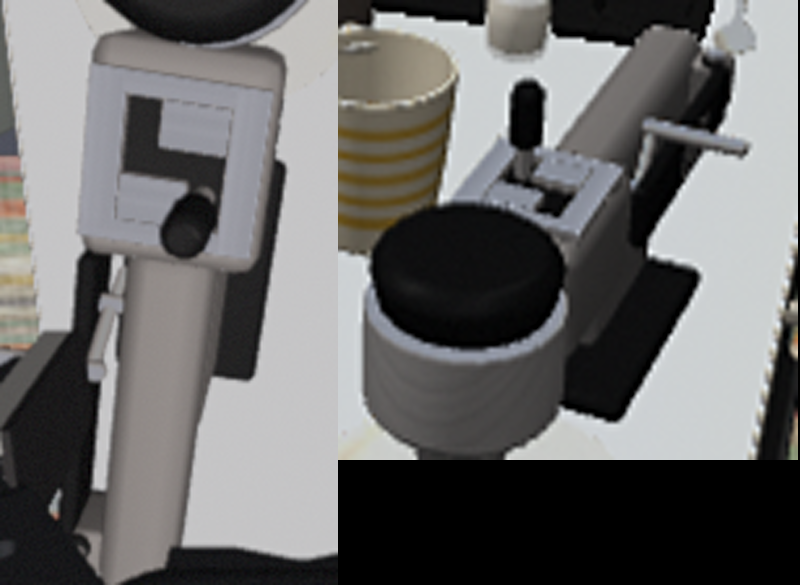

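The zoom shows the window corners of the gate plate at zoom (124,93), (237,107) and (115,220). The knob top is at (180,237) in the wrist crop and (527,85) in the side crop, and the Z slot is clear. Now I'll compute the frame from these points and take a second wrist view.

Run:
```python
from h import *
w=r.get_image("wrist");s=r.get_image("side")
Z=lambda x,y:(200+(x+.5)/2.6-.5,120+(y+.5)/2.6-.5)
S=lambda x,y:(310+(x-338)/4.18,165+y/4.18)
TL,TR,BL=[onz(w,Z(*p),.138)[:2] for p in [(124,93),(237,107),(115,220)]]
print("win",TL,TR,BL,np.linalg.norm(TL-TR),np.linalg.norm(TL-BL),"centre",(TR+BL)/2)
print("dir x from BL->TL",np.degrees(np.arctan2(*(TL-BL)[::-1])),"from TR->TL(+90)",np.degrees(np.arctan2(*(TL-TR)[::-1])))
cap=np.array([.5200,.0970]); c=(TR+BL)/2; print("cap-gate",np.linalg.norm(cap-c),np.degrees(np.arctan2(*(cap-c)[::-1])))
print("knob top tri",tri([(w,Z(180,237)),(s,S(527,85))]),onz(w,Z(182,235),.176))
print("bar end tri",tri([(w,Z(97,372)),(s,S(748,150))]))
# second wrist view
q=[.70710678,.70710678,0,0]
r.move_ptp([.50,-.13,.24],q)
d=r.get_image("wrist"); save("w2",d["image"],1.25)
import pickle; pickle.dump((w,s,d),open("v.pkl","wb"))
print(d["position"],r.state()["time"])
```

```text
win [0.49250836 0.0432599 ] [0.52907099 0.03872849] [4.86459776e-01 1.47944666e-04] 0.03684236454284896 0.04353419149405576 centre [0.50776538 0.01943822]
dir x from BL->TL 82.01356261268579 from TR->TL(+90) 172.9350454620599
cap-gate 0.07852079952808456 81.03600966605501
knob top tri (array([0.5153216 , 0.00790654, 0.18045558]), [np.float64(0.6257723623916206), np.float64(0.6257723623913573)]) [0.51572953 0.00729317 0.176     ]
bar end tri (array([ 0.44205708, -0.09381777,  0.09259321]), [np.float64(19.663814812829113), np.float64(19.66381481282923)])
[ 0.5003079  -0.05803405  0.40781318] 1.025
```

View pics/w2.png

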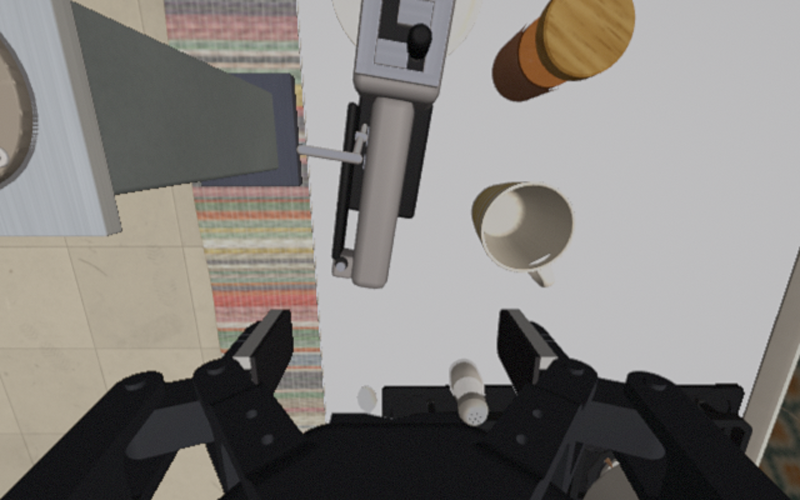

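The second view shows the lock bar clear, from (300,150) to (360,157), the knob top at about (420,33), the handle's rear end at about (370,286) and the hinge at about (342,268). I'll check these against the frame hypothesis.

```bash
cat >> h.py <<'E'
TH=np.radians(82.0); O=np.array([.4990,-.0465])
ex=np.array([np.cos(TH),np.sin(TH)]); ey=np.array([-ex[1],ex[0]])
def G(x,y,z): # mm grinder -> world
    return np.r_[O+ex*x/1000+ey*y/1000,z/1000]
def inv(p): p=np.asarray(p); return np.round(1000*np.r_[(p[:2]-O)@ex,(p[:2]-O)@ey,p[2]],1)
E
python3 - <<'E'
from h import *
import pickle
w,s,d=pickle.load(open("v.pkl","rb"))
q=lambda x,y:((x+.5)/1.25-.5,(y+.5)/1.25-.5)
Z=lambda x,y:(200+(x+.5)/2.6-.5,120+(y+.5)/2.6-.5)
S=lambda x,y:(310+(x-338)/4.18,165+y/4.18)
print("bar end d/s",[ (inv(x),e) for x,e in [tri([(d,q(301,150)),(s,S(746,149))])]], "plane",inv(onz(d,q(299,150),.1248)),inv(onz(d,q(360,157),.1248)))
print("knob top d/s/w",[ (inv(x),e) for x,e in [tri([(d,q(422,33)),(s,S(527,85)),(w,Z(182,235))])]])
print("handle rear",inv(onz(d,q(370,288),.105)),"edges",inv(onz(d,q(368,200),.1)),inv(onz(d,q(402,200),.1)),inv(onz(d,q(372,130),.1)),inv(onz(d,q(411,130),.1)))
print("paddle outer top",inv(onz(d,q(334,255),.116)),inv(onz(d,q(349,103),.116)))
print("housing corners",[inv(onz(d,q(*p),.13)) for p in [(356,90),(434,102)]])
# refine knob by mask in each view
for n,v,b in [("w",w,(255,185,290,225)),("d",d,(322,15,350,50)),("s",s,(345,180,365,203))]:
    c,st,ce=dark(v,b); print(n,st,ce)
E
```

```text
bar end d/s [(array([-22. ,  71. , 125.7]), [np.float64(1.8809067862243256), np.float64(1.880906786224359)])] plane [-21.6  71.  124.8] [-20.2  23.  124.8]
knob top d/s/w [(array([ 55.8,  -9.2, 179.8]), [np.float64(0.7887150484507024), np.float64(1.2263110853874684), np.float64(1.0748519719707157)])]
handle rear [-137.7    2.4  105. ] edges [-56.6  14.2 100. ] [-52.5 -15.7 100. ] [  2.2  17.7 100. ] [  6.7 -14.7 100. ]
paddle outer top [-106.4   37.3  116. ] [ 18.7  36.8 116. ]
housing corners [array([ 26.8,  30.7, 130. ]), array([ 26.7, -27.5, 130. ])]
w [255 185  30  34 511] [272.67906067 201.36399217]
d [322  20  23  30 514] [333.36770428  33.00194553]
s [351 185   8  16 114] [354.6754386  192.51754386]
```

The frame fits everything to about 1 mm: the bar end reads (-22, 71, 125.7) and the knob top (55.8, -9.2, 179.8). Next is the gate.

```bash
cat >> h.py <<'E'
def ori(deg=0): return (R.from_euler("z",TH-np.pi/2+np.radians(deg))*R.from_quat([.70710678,.70710678,0,0])).as_quat()
def st(t=""):
    s=r.state(); f=s["ft_force"]; print(t,round(s["time"],2),inv(s["tool_pos"]),"F",np.round([f[:2]@ex,f[:2]@ey,f[2]],1),"w",round(s["gripper_width"]*1000,1),round(s["grasp_force"],1))
    return inv(s["tool_pos"])
E
python3 - <<'E'
from h import *
q=ori(); K=(55.8,-10)
r.move_ptp(G(*K,210),q); r.grip(.05)
r.move_linear(G(*K,151),q,speed=.1); st("down")
r.grip(.0,25); p=st("pinched")
print(r.move_linear(G(p[0]+14,p[1],151),q,speed=.03,f_stop=6)); p=st("fwd")
E
```

```text
down 2.83 [ 55.9 -10.5 151.5] F [-0.2 -1.2  1.2] w 50.0 0.0
pinched 3.31 [ 55.9  -9.1 151.5] F [0.1 4.3 5.2] w 8.6 23.7
False
fwd 3.93 [ 68.7  -9.3 151.5] F [-3.4  2.8  6.1] w 8.4 23.7
```

Run:
```python
from h import *
a=r.get_image("side")["image"][150:260,290:430]; b=r.get_image("wrist")["image"][120:330,190:450]
C=np.zeros((600,800,3),np.uint8)
C[:300,:382]=cv2.resize(a,(382,300)); C[:336,384:800]=cv2.resize(b,(416,336)); save("g1",C)
st()
```

```text
4.03 [ 68.7  -9.2 151.5] F [-2.3  3.4  5.1] w 8.7 23.7
```

View pics/g1.png

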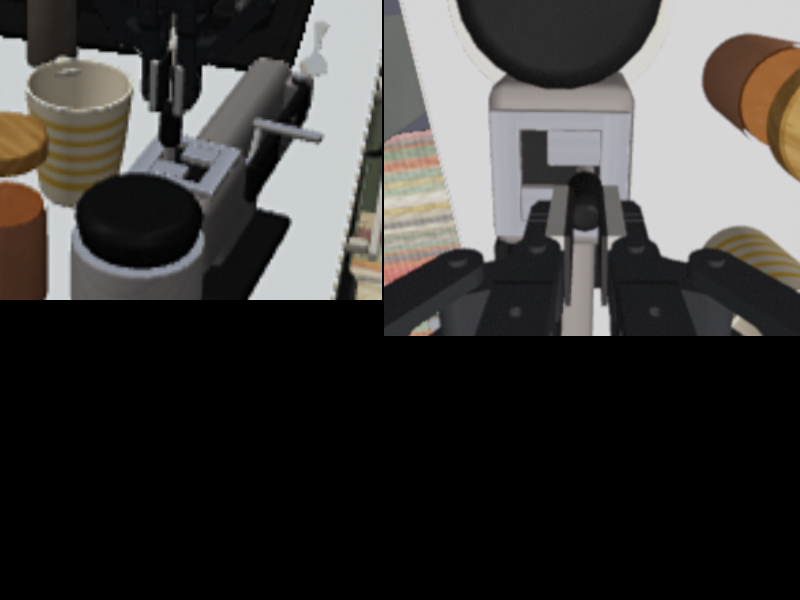

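The side crop shows the knob at about (172,125) in the left half, and the pads may be sitting behind it. The opening of 8.6 mm is less than the 15 mm knob, so I'll zoom in on the wrist view.

Run:
```python
from h import *
w=r.get_image("wrist");s=r.get_image("side")
C=np.zeros((600,800,3),np.uint8)
C[:600,:400]=cv2.resize(w["image"][190:310,277:357],(400,600),interpolation=cv2.INTER_CUBIC)
C[:400,400:]=cv2.resize(s["image"][165:215,335:385],(400,400),interpolation=cv2.INTER_CUBIC)
C=np.clip(C.astype(float)*1.5+25,0,255).astype(np.uint8)
save("g2",C)
def pj(d,P):
    v=R.from_quat(d["attitude"]).inv().apply(P-d["position"]);f=200/np.tan(np.radians(d["vfov"]/2))
    return np.array([d["cx"]+f*v[0]/v[2],d["cy"]+f*v[1]/v[2]])
for P in [(66,-10,149),(66,-10,179),(69,-9,151),(69,-9,179),(77,-10,149),(77,-10,179)]:
    print(P,(pj(w,G(*P))-[277,190])*5,(pj(s,G(*P))-[335,165])*8+[400,0])
```

```text
(66, -10, 149) [195.99220432 235.82941239] [531.08990382 302.43265857]
(66, -10, 179) [196.77986499 345.07944433] [537.21833724 187.53712704]
(69, -9, 151) [188.39805517 220.94542149] [530.90167609 302.18293572]
(69, -9, 179) [187.81746603 320.88548184] [536.63634337 194.60737232]
(77, -10, 149) [195.98820753 158.20387163] [513.60088039 325.73210154]
(77, -10, 179) [196.79119149 255.0155021 ] [519.4798808 210.0917656]
```

View pics/g2.png

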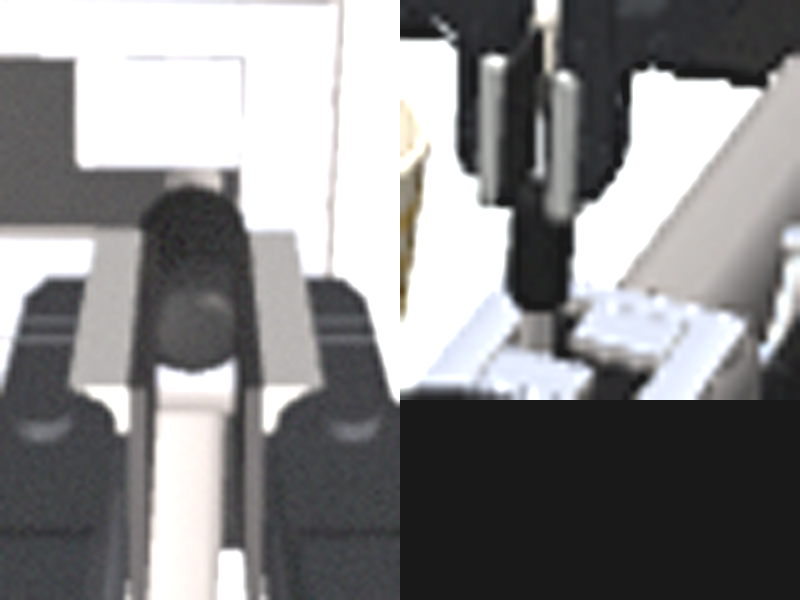

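The wrist zoom shows the knob between the pads, with its base at about (192,215) and its top at about (195,325). That puts it at x of about 67 to 68, at the cross passage, and it has followed the tool. Now across, then forward.

Run:
```python
from h import *
q=ori(); p=st()
r.move_linear(G(67.4,p[1],151),q,speed=.03); st("back")
print(r.move_linear(G(67.4,p[1]+24,151),q,speed=.04,f_stop=7)); p=st("across")
if p[1]>9:
    r.move_linear(G(67.4,min(p[1],12)-.5,151),q,speed=.04)
    print(r.move_linear(G(86,min(p[1],12)-.5,151),q,speed=.04,f_stop=8)); st("fwd")
r.dwell(.2); st()
d=r.get_image("side"); save("g3",np.hstack([cv2.resize(d["image"][165:245,325:405],(400,400)),cv2.resize(r.get_image("wrist")["image"][130:290,240:400],(400,400))]))
```

```text
4.13 [ 68.7  -9.2 151.5] F [-1.6  4.3  6.1] w 8.6 23.7
back 4.38 [ 67.7  -9.2 151.5] F [-1.4  2.5  5.5] w 8.8 23.6
True
across 4.97 [ 68.   13.2 151.6] F [-0.1 -1.9  2.5] w 8.4 22.9
False
fwd 5.84 [ 83.5  11.5 151.4] F [-3.5  1.   5.8] w 8.6 24.3
 6.04 [ 83.5  11.5 151.4] F [-3.6  1.5  6. ] w 8.4 24.3
```

View pics/g3.png

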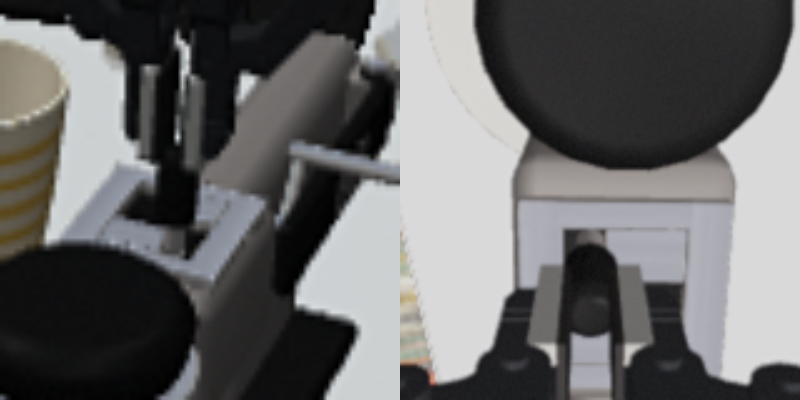

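The knob stands at the front of the running slot: the pin is at about (175,240) in the side crop and (590,240) in the wrist crop. I'll release, retreat, and check the shut fingertip against its projected TCP.

```bash
cat >> h.py <<'E'
def pj(d,P):
    v=R.from_quat(d["attitude"]).inv().apply(np.asarray(P)-d["position"]);f=200/np.tan(np.radians(d["vfov"]/2))
    return np.array([d["cx"]+f*v[0]/v[2],d["cy"]+f*v[1]/v[2]])
E
python3 - <<'E'
from h import *
q=ori()
r.grip(.05); st("open")
r.move_linear(G(83.5,11.5,215),q,speed=.15)
r.move_ptp(G(-65,78,160),q); r.grip(0,40); st("shut")
out=[]
for n in ["side","scene"]:
    d=r.get_image(n); im=d["image"].copy(); t=r.state()["tool_pos"]
    u=pj(d,t); x,y=np.round(u).astype(int); x0,y0=x-40,y-60
    c=cv2.resize(im[y0:y0+100,x0:x0+80],(400,500),interpolation=cv2.INTER_CUBIC)
    for dz in (0,.02,.04):
        p=(pj(d,t+[0,0,dz])-[x0,y0])*5; cv2.circle(c,tuple(int(v) for v in p),3,(255,0,0),-1)
    out.append(c)
save("tip",np.hstack(out))
E
```

```text
open 6.62 [ 86.2  11.9 150.6] F [1.  0.2 0.4] w 49.9 0.0
shut 8.45 [-64.8  77.9 160. ] F [ 0.  -0.3  0.2] w 0.3 0.0
```

View pics/tip.png

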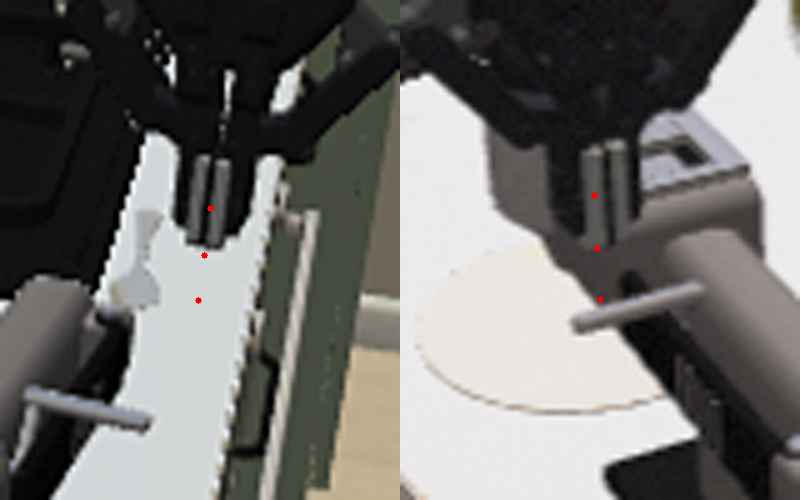

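The red dots mark the reported TCP and points 20 and 40 mm above it. The visible tips, at (205,243) in side and (607,243) in scene, sit roughly 23 mm above the TCP. I'll quantify that with rays.

Run:
```python
from h import *
t=r.state()["tool_pos"]; print(inv(t))
for n,u,sg in [("side",(205,244),1),("scene",(607-400,244),-1)]:
    d=r.get_image(n); x0,y0=np.round(pj(d,t)).astype(int)-[40,60]
    p=np.array([x0,y0])+np.array(u)/5
    o,v=ray(d,p)
    # intersect with plane x_grinder = tcp_x + sg*11
    k=((t[:2]+ex*sg*.011-o[:2])@ex)/(v[:2]@ex); P=o+k*v
    print(n,inv(P),"dy,dz from tcp",inv(P)[1:]-inv(t)[1:])
```

```text
[-64.9  77.9 160. ]
side [-53.9  79.5 190.3] dy,dz from tcp [ 1.6 30.3]
scene [-75.9  78.8 187.6] dy,dz from tcp [ 0.9 27.6]
```

The tips stand about 27 mm above the reported TCP, which also explains the light pinch on the knob's dome. I'll take tip z = TCP + 27 mm and scan the lock band by touch.

```bash
cat > sq.py <<'E'
from h import *
q=ori(); Z=71
r.move_linear(G(-58,80,Z),q,speed=.15); 
r.move_linear(G(-58,56,Z),q,speed=.15); st("beside")
print("f_x",r.move_linear(G(-20,56,Z),q,speed=.06,f_stop=10)); st("at first")
for x in (-20,-17,-14,-11,-8,-5,-2,1):
    if x>-20: r.move_linear(G(x,55,Z),q,speed=.05)
    hit=r.move_linear(G(x,36,Z),q,speed=.04,f_stop=15); p=st(f"x={x} hit={hit}")
    if p[1]<44.5:
        r.dwell(.3); st("maybe in"); break
    r.move_linear(G(x,54,Z),q,speed=.08)
E
python3 sq.py
```

```text
beside 9.7 [-58.1  55.   71.7] F [0.7 0.3 0.5] w -0.2 0.0
f_x False
at first 10.48 [-20.1  55.8  71. ] F [-1.2 -1.6  1.1] w 0.3 0.6
x=-20 hit=True 10.82 [-20.6  54.   69.6] F [-1.1  1.5  2.5] w 0.1 1.6
x=-17 hit=True 11.62 [-17.2  53.8  69.9] F [-0.1  2.3  2.7] w -0.4 1.6
x=-14 hit=True 12.43 [-14.2  53.7  69.9] F [-0.2  3.3  2.4] w 0.3 1.8
x=-11 hit=True 13.25 [-11.1  53.6  69.9] F [-0.8  3.3  2.5] w -0.0 2.0
x=-8 hit=True 14.07 [-8.1 53.3 69.9] F [-0.5  3.4  3.5] w -0.3 2.1
x=-5 hit=True 14.89 [-5.  52.5 69.8] F [-1.2  3.4  3.7] w -0.0 2.1
x=-2 hit=True 15.85 [-1.7 45.3 69.6] F [-0.5  5.8  5.5] w 0.0 3.6
x=1 hit=True 16.84 [ 0.8 45.1 69.5] F [-0.7  6.3  6.4] w 0.1 4.0
```

Blocked up to x = -5 (about 1 mm of give). At x = -2 and x = 1 the paddle went in about 9 mm. Now hold it in the band and squeeze for over a second.

Run:
```python
from h import *
q=ori(); Z=71; x=-0.3
r.move_linear(G(x,54.5,Z),q,speed=.05); st("set")
print(r.move_linear(G(x,40,Z),q,speed=.04,f_stop=20)); p=st("in")
r.dwell(.2); p=st()
for k in range(3):
    f=r.state()["ft_force"][:2]@ey
    if f>11: break
    r.move_linear(G(x,p[1]-1.5*(k+1),Z),q,speed=.03,f_stop=20); st("more")
for k in range(3): r.dwell(.5); st("hold")
d=r.get_image("side"); save("in",cv2.resize(d["image"][140:260,300:460],(800,600)))
```

```text
set 17.37 [ 0.3 53.7 71.3] F [-1.9  2.1  0.6] w 0.4 1.0
False
in 17.88 [ 0.4 42.2 70.9] F [-1.   7.9  6.7] w -0.1 5.6
 18.08 [ 0.4 42.2 70.9] F [0.  7.8 6.8] w -0.0 5.6
more 18.33 [ 0.4 42.5 70.9] F [-1.2  6.5  5.7] w -0.0 5.2
more 18.58 [ 0.5 42.1 70.8] F [-0.9  9.3  8.5] w -0.1 6.1
more 18.83 [ 0.4 42.  70.8] F [ 0.1 11.6  9.9] w 0.0 7.2
hold 19.33 [ 0.4 42.  70.8] F [-0.7 12.  10.7] w 0.1 7.1
hold 19.83 [ 0.4 42.  70.8] F [-1.9 11.6 11. ] w -0.1 7.2
hold 20.33 [ 0.5 42.  70.8] F [ 0.2 13.  10.3] w 0.1 7.1
```

View pics/in.png

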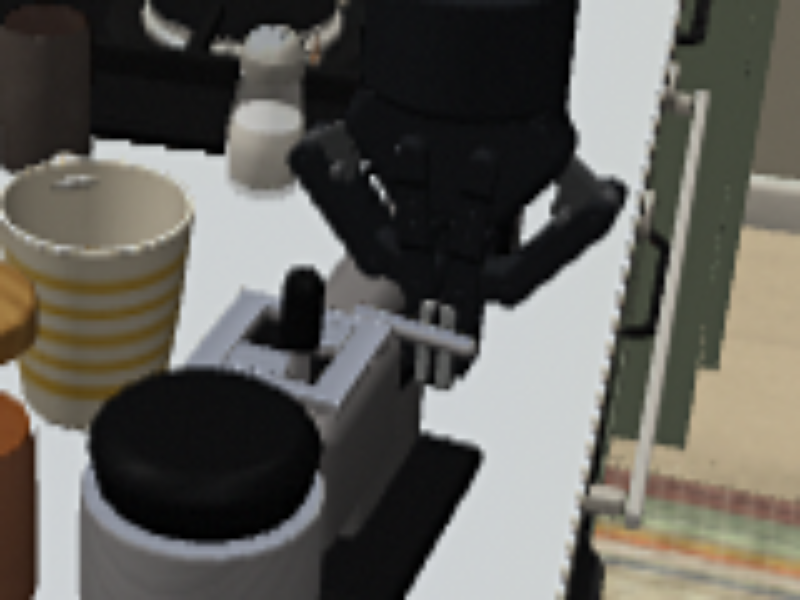

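The picture shows the fingers at about (435,345) holding the bar at (430,330) and pressing the paddle. The y force rose from 6.5 to 12 N with no further motion, so the paddle is home, and it was held for 1.5 s. Now I'll let go and check by mask where the bar has returned.

Run:
```python
from h import *
import pickle
q=ori()
r.move_linear(G(0,58,71),q,speed=.08); r.move_linear(G(-3,100,71),q,speed=.12)
r.move_linear(G(-3,105,200),q,speed=.2); r.move_ptp(G(-120,100,260),q); r.dwell(.5); st("clear")
s0=pickle.load(open("v.pkl","rb"))[1]["image"]; s=r.get_image("side")["image"]
for n,(x0,y0,x1,y1) in dict(bar=(380,188,415,206),paddle=(378,195,400,230),jar=(270,190,312,268),mug=(298,170,338,225),saucer=(302,268,385,315),knob=(345,180,375,220)).items():
    a=np.abs(s0[y0:y1,x0:x1].astype(int)-s[y0:y1,x0:x1]).max(2)>40; print(n,a.sum(),a.size)
```

```text
clear 23.17 [-119.7  100.   259.9] F [ 0.  -0.5 -0.7] w 0.1 0.0
bar 0 630
paddle 0 770
jar 0 3276
mug 0 2200
saucer 0 3901
knob 279 1200
```

Bar, paddle, jar, mug and saucer are pixel-identical to the start. One last check on the knob, then hand in.

Run:
```python
from h import *
s=r.get_image("side"); c,stt,ce=dark(s,(345,180,385,214)); print(stt,ce)
for P in [(82,11,164),(76,11,164),(70,11,164),(82,5,164)]: print(P,pj(s,G(*P)))
```

```text
[349 194  17  20 170] [358.88823529 203.5       ]
(82, 11, 164) [359.72500661 202.5226602 ]
(76, 11, 164) [360.89108786 200.90965187]
(70, 11, 164) [362.04441994 199.31427913]
(82, 5, 164) [356.51269874 201.76163108]
```

```bash
python3 -c "
from station import r
print(r.hand_in())"
```

```text
the job is handed in; nothing more can be done
None
```

I handed the job in at about 23 s of the 54 s; the hand-in call gave no verdict, but my own checks agree with every goal: the gate lever is forward in the running slot, the paddle was held against a firm stop for over 1.5 s, paddle and lock sprang back, and the saucer, mug and jar did not move.

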